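# Sweep the card box off the chest into its top drawer

## Task

Put the flat box of note cards away: it lies on top of the little oak chest in the middle of the table and is too wide to pick up, so pull the half-open top drawer out as far as it goes, then sweep the box (do not lift it) over the chest's front edge, briskly enough that it drops flat into the drawer instead of tipping up on end. Once it lies flat, gently push the drawer fully shut. Leave the stamp and the tape roll on the chest and the things on the table where they are.

Things in the scene. Friction and masses are not known exactly. Their poses are not given: they have to be found in the camera images.
- chest: Fixed oak chest of three drawers in mid-table (not its twin in the far right corner), 213 deep x 316 wide x 247 high, only the top drawer moves. Origin: centre of its foot. Its front faces its own -x, y runs along its width, z up. The top board spans x -94 to +107, y -158 to +158, is 12 thick under z 247. Carcass front below the board is at x -86.
- chest_drawer_3 (a joint): Top drawer, in m: 0 shut, grows as it slides out along the chest's -x, 0.125 fully out; starts half open at 0.07 to 0.085. About 0.6 N of friction, no spring; it stays where it is left. Shut, its front stands 8 mm behind the lip of the top board, so only the knob still sticks out (12 mm) past the lip.
- top_edge (a point): Middle of the top front edge of the chest's top board (chest x -94, y 0, z 247 mm): the edge the box goes over. Axes as the chest.
- front_rim (a point): Middle of the upper edge of the top drawer's front panel, moves with the drawer. Panel 10 thick (5 either side of this point in chest x), 276 wide, reaches from 60 below this point up to it; it is 23 lower than the chest's top. Can be pinched or hooked from above. Axes as the chest.
- knob_tip (a point): Outermost point of the top drawer's brass knob, moves with the drawer: round, 20 across, 20 long from the panel's face to this point along chest x, its centre 44.5 below the panel's upper edge. Axes as the chest.
- drawer_floor (a point): Centre of the top drawer's inner floor, moves with the drawer; axes as the chest. Inside 162 deep (x) x 264 wide (y), side walls 50 high. Floor 80 below the chest's top. Headroom under the carcass 58. Fully out, 107 of its depth lies open between the chest's lip and the drawer's front panel.
- card_box: Flat rigid gift box of note cards, 88 x 124 x 26, 0.06 to 0.13 kg, lid fixed, lying on the chest with its long side (its own y) nearly along the front edge. Origin: centre of its underside, z up. Pushed slowly over the edge it tips and ends propped on end in the drawer; swept over at 0.25 to 0.6 m/s it drops in flat.
- stamp: Rubber stamp on a 40 x 40 block, dark turned handle, 74 high, standing on the chest's top at its +y end, 132 from the middle. Origin: centre of its foot. Leave alone.
- tape_roll: Roll of paper tape, 48 across, 15 high, lying on the chest's top at its -y end, 130 from the middle. Origin: centre of its underside. Leave alone.
- candle_tin: Round candle tin, 66 across, 28 high, on the table in front of the chest. Origin: centre of its underside. Leave alone.
- tape_dispenser: Desk tape dispenser, 46 x 151 x 82 high, on the table in front of the chest. Origin: centre of its underside, long side along its y. Leave alone.
- ink_tin: Round ink-pad tin, 62 across, 20 high, on the table in front of the chest. Origin: centre of its underside. Leave alone.
Mind the look-alikes: they are no part of the job. Of the things like the card_box, leave any that is turquoise; of the rest the smaller one is meant.

How it is judged:
By the outcome, as a careful person would: the job done as asked, in the order asked, and still so for the second after the job is handed in, with the robot touching nothing.
It also fails if it takes over 54 s, if anything falls off the work surface, if the arm or the gripper's body presses on something with over 40 N, if the wrist force passes 120 N, or if a joint passes its speed limit or range.

## Robot

A 6-joint arm with a two-finger parallel gripper is mounted at the origin on a cart in front of the work surface, level with it; the furniture and walls round the work are solid. World frame = base frame: x ahead of the robot, y to its left, z up, the work surface at z = 0. Lengths are in mm, angles in rad, forces in N, time in s.
With the tool pointing down it reaches from about 350 to 725 mm from the base axis. Payload 4.3 kg.
Tool frame: the origin (TCP) lies on the centre line of the jaws, within the pads' length; the fingertips stand 11 mm ahead of it and the grasp point (between the pads) lies 8 mm behind it (r.tips_ahead is the distance from the TCP to the fingertips, in mm); z points along the fingers, y is the line along which they close (so a half turn about z gives the same grasp; the last joint's range is limited). The gripper opens to 85 mm and grips with 20 to 120 N. Pads are 22 mm wide; open, the fingers measure 114 mm over their backs; the gripper's body (76 mm by 85 mm) begins 54 mm behind the grasp point. The pads swing forward as they close: fully open they stand 13 mm farther back than shut.
Start: joints at [-1.284, 0.377, 0.081, 1.274, 0, 1.46], TCP at [222.233, -530.356, 242.329] pointing down, gripper open.
Joint ranges: [-2.72, 2.72], [-0.84, 1.66], [-1.02, 1.22], [-1.77, 2.12], [-1.37, 1.28], [-3.14, 3.14]. Speed limits (rad/s): [2.57, 2.57, 3.14, 3.14, 3.14, 3.14].

## Interface

Orientations are given as a rotation vector (axis times angle).
In Python, from bench import r, cams gives the robot as it stands.
- The arm moves only by the tool apply_moves, never from a script. Its argument "increments" is a list of rows, each an object of numbers: "rx", "ry", "rz": the turn, a rotation vector about the world's x, y, z in rad; "tx", "ty", "tz": the shift along the world's x, y, z in cm; "gripper": the finger opening in cm, from 0 to 8.54. A call has 1 to 10 rows; each row is the pose to reach, as a shift and turn from the pose commanded when the call began; what a row does not reach only later rows make up. A row lasts 1/8 s, in which the tool goes at most 62.5 mm and 10.7 degrees, less where a joint would pass 70% of its speed; a pose out of reach is approached as far as the arm can. A call with a gripper value outside its range is refused whole. The fingers move at their own pace and stop on an object; "newtons" is the grip in N (left out, the last holds). Time passes only in rows, so rows that repeat a pose let the fingers close. It gives the time, the measured TCP pose, the force, the opening and the grip force at its end, in the units of the state.
- r.state(): the state, without advancing time (a new reading comes with each control period).
- cams.get_image(name): name is "scene" or "top"; returns a dict with "pixels" (384x512x3 uint8, blue, green, red), "z_map" (384x512 float32, mm along the optical axis (not along the pixel's ray), 0 where there is no reading), "intrinsics" (3x3 intrinsics, pixels), "eye" and "orientation" of the camera in the world. Camera axes: x right, y up, looking along -z (the intrinsics and any distortion apply to the point x, -y, -z); pixel columns grow to the right and rows downward; lengths in mm; the calibration is good to about 2 mm. A picture is of the moment at which its call begins.
- r.finish_job(): hands the job in; it is judged then, once.
The state is a dict: "clock": time; "joint_pos": joint angles; "dq": joint speeds; "effort": joint torques, N m; "ee_pos": TCP position; "tool_rot": TCP orientation; "contact_force": force on the tool from outside, world axes, zero at the start; "wrist_torque": the same for the moment, N m; "width": opening from 0.0 (shut) to 1.0 (fully open); "finger_force": force on a finger pad.
Only numpy, scipy, OpenCV 4.12 (cv2) and the standard library are available. Lean on these libraries where they do the work, as an engineer would, in place of code of your own. Each camera call takes 0.05 s, during which the arm holds its last target. There are 200 camera calls.

## Working session

There is one attempt and no reset: what is moved stays moved. The work goes in short steps, Python scripts to look and compute and a tool call to move; the robot and the scene stay as the last step left them, time stands still between calls to the robot, and variables do not carry over. Pictures are saved under pics/ and viewed, at most 10 in all, crops included, and the job is handed in when it is done.

Besides the shell and the picture viewer there is one more tool, called after "Request:" in YAML: its name, and indented under it one key for each argument. apply_moves: Moves the arm, as the interface text tells. Its arguments: {"type":"object","properties":{"increments":{"type":"array","items":{"type":"object","properties":{"rx":{"type":"number"},"ry":{"type":"number"},"rz":{"type":"number"},"tx":{"type":"number"},"ty":{"type":"number"},"tz":{"type":"number"},"gripper":{"type":"number"}}}},"newtons":{"type":"number"}},"required":["increments"]}

```bash
mkdir -p pics
cat > h.py <<'E'
import numpy as np, cv2
from bench import r, cams
def grab(n):
    d=cams.get_image(n); K=np.array(d["intrinsics"]); R=np.array(d["orientation"]); 
    if R.size==3: R=cv2.Rodrigues(R.astype(float))[0]
    z=d["z_map"]; v,u=np.mgrid[:384,:512]
    P=np.stack([(u-K[0,2])/K[0,0]*z,-(v-K[1,2])/K[1,1]*z,-z],-1)@R.T+np.array(d["eye"])
    P[z==0]=np.nan
    return d,P
E
python3 - <<'E'
from h import *
for n in("scene","top"):
    d,P=grab(n); cv2.imwrite(f"pics/{n}0.png",d["pixels"]); np.save(f"{n}0.npy",P)
    print(n,d["eye"],d["orientation"],d["intrinsics"],[k for k in d])
a=np.hstack([cv2.imread("pics/scene0.png"),cv2.imread("pics/top0.png")])
cv2.imwrite("pics/b0.png",cv2.resize(np.vstack([cv2.imread("pics/scene0.png"),cv2.imread("pics/top0.png")]),(400,600)))
E
```

```text
scene [292.33069731 385.30696837 975.70681791] [ 0.20314712 -0.60373869 -2.38907437] [[352.90870405   0.         251.70724705]
 [  0.         352.90870405 192.65400504]
 [  0.           0.           1.        ]] ['pixels', 'z_map', 'intrinsics', 'eye', 'orientation']
top [ 354.35219446   27.5063123  1341.88883751] [ 0.15175576 -0.12198698 -1.55524958] [[385.22462507   0.         258.7404234 ]
 [  0.         385.22462507 188.68052753]
 [  0.           0.           1.        ]] ['pixels', 'z_map', 'intrinsics', 'eye', 'orientation']
```

View pics/scene0.png

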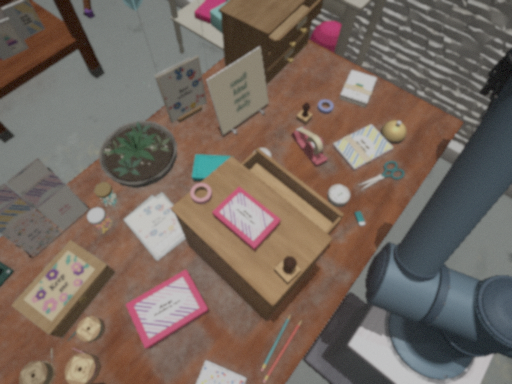

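View pics/top0.png

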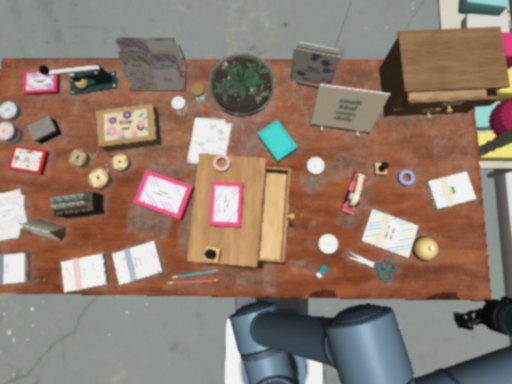

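Top view: the chest's top is at about (227,210) with its drawer opening to the right (world −y) at (275,215) and the knob at (291,217). Card-box candidates are the pink box on the chest (227,204), a larger pink one on the table (163,195) and a turquoise one (277,140). The pink one on the chest fits: it is not turquoise, it is the smaller, and it lies on the chest. I'll measure it and confirm in a crop.

Run:
```python
from h import *
P=np.load("top0.npy"); im=cv2.imread("pics/top0.png")
hsv=cv2.cvtColor(im,cv2.COLOR_BGR2HSV)
roi=np.zeros((384,512),bool); roi[148:272,182:300]=1
z=P[...,2]
top=roi&(z>238)&(z<256)
def rect(m,n):
    Q=P[m][:,:2].astype(np.float32); (c,s,a)=cv2.minAreaRect(Q); print(n,m.sum(),np.round(c,1),np.round(s,1),round(a,1),"z",np.round(np.nanpercentile(P[m][:,2],[5,50,95]),1)); return c,s,a
m=cv2.morphologyEx((roi&(z>235)&(z<335)).astype(np.uint8),cv2.MORPH_OPEN,np.ones((3,3)))>0
rect(m,"top all")
Q=P[m]
box=roi&(z>262)&(z<285); n,l,st,ce=cv2.connectedComponentsWithStats(box.astype(np.uint8))
for i in range(1,n):
    if st[i,4]>15: print(ce[i]); rect(l==i,"obj")
for lo,hi in((205,233),):
    rim=roi&(z>lo)&(z<hi); n,l,st,ce=cv2.connectedComponentsWithStats(rim.astype(np.uint8))
    for i in range(1,n):
        if st[i,4]>10: print(ce[i]); rect(l==i,"rim")
fl=roi&(z>155)&(z<180); rect(fl,"floor")
st=roi&(z>300);rect(st,"stamp") if st.sum() else 0
S=np.load("scene0.npy"); 
# table items in front: candle, dispenser, ink
for (u,v) in((316,165),(328,243),(354,192),(291,217),(380,168),(213,254),(222,162)): print((u,v),np.round(np.nanmedian(P[v-1:v+2,u-1:u+2].reshape(-1,3),0)))
cv2.imwrite("pics/crop1.png",cv2.resize(im[145:275,130:370],None,fx=3.2,fy=3.2,interpolation=cv2.INTER_CUBIC))
```

```text
top all 7573 [491.1 141.7] [201.  316.1] 85.9 z [243.9 247.8 274.9]
[218.5862069  166.72413793]
obj 29 [609.  167.2] [40.4 15.7] 65.7 z [262.1 263.2 266.3]
[225.50071429 203.645     ]
obj 1400 [500.7 142. ] [ 88.  125.7] 87.8 z [270.  273.4 276.6]
[212.76865672 253.60447761]
obj 134 [361.  177.3] [40.3 39.1] 81.4 z [266.  268.7 272.6]
[282.50104822 213.20754717]
rim 477 [481.4   2.5] [ 77.4 277. ] 86.3 z [212.  222.6 226.7]
floor 1943 [482.4   9.3] [ 67.7 266.1] 86.0 z [163.6 167.4 171.5]
stamp 80 [360.7 176.5] [23.5 23.7] 1.0 z [310.6 318.  322.2]
(316, 165) [ 674. -146.   21.]
(328, 243) [ 402. -181.   31.]
(354, 192) [ 569. -264.   77.]
(291, 217) [472. -47. 185.]
(380, 168) [ 660. -363.   39.]
(213, 254) [360. 167. 316.]
(222, 162) [626. 158. 247.]
```

View pics/crop1.png

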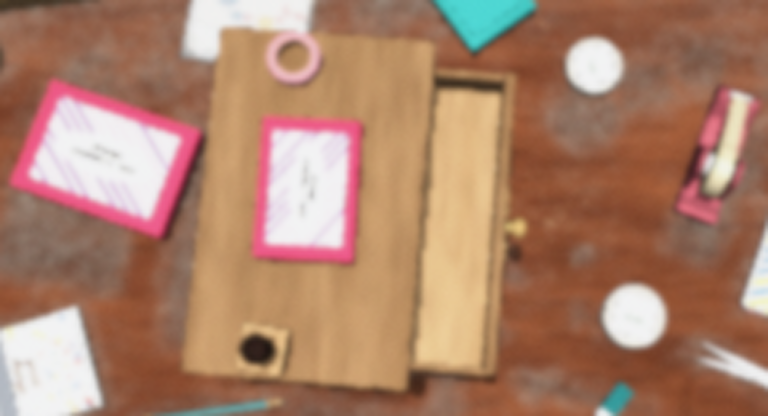

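The crop confirms it: the pink-framed box at crop (307,190), smaller than the other pink box at (107,158), is alone between tape roll and stamp. The measured 88 x 126 footprint matches.

Run:
```python
from h import *
s=r.state(); print(s["clock"],s["ee_pos"],s["tool_rot"],s["width"],r.tips_ahead)
T=np.array(s["tool_rot"],float); print(np.round(cv2.Rodrigues(T)[0] if T.size==3 else T,3))
```

```text
0.1 [ 222.05146205 -529.80420941  241.48071925] [-3.07825571e+00 -6.18823729e-01  2.27530310e-04] 1.0021876513902244 11.0
[[ 0.922  0.386 -0.   ]
 [ 0.386 -0.922  0.002]
 [ 0.    -0.002 -1.   ]]
```

Request:
apply_moves:
  increments:
    - {"tz": 6,"tx": 1,"ty": 2,"rz": 0.15,"gripper": 0}
    - {"tz": 9,"tx": 4,"ty": 8,"rz": 0.3,"gripper": 0}
    - {"tz": 9,"tx": 7,"ty": 14,"rz": 0.45,"gripper": 0}
    - {"tz": 9,"tx": 10,"ty": 20,"rz": 0.6,"gripper": 0}
    - {"tz": 9,"tx": 13,"ty": 26,"rz": 0.75,"gripper": 0}
    - {"tz": 9,"tx": 16,"ty": 32,"rz": 0.9,"gripper": 0}
    - {"tz": 9,"tx": 19,"ty": 38,"rz": 1.05,"gripper": 0}
    - {"tz": 9,"tx": 22,"ty": 44,"rz": 1.1,"gripper": 0}
    - {"tz": 9,"tx": 24.5,"ty": 49,"rz": 1.1,"gripper": 0}
    - {"tz": 9,"tx": 25.8,"ty": 52.5,"rz": 1.1,"gripper": 0}

```text
validation failed for argument at $.in...
```

Request:
apply_moves:
  increments:
    - {"tx": 1.0,"ty": 2.0,"tz": 6.0,"rx": 0.0,"ry": 0.0,"rz": 0.15,"gripper": 0.0}

```text
clock: 0.22
ee_pos: [230.4, -508.0, 295.5]
tool_rot: [-3.012, -0.848, 0.001]
contact_force: [0.8, -0.9, 0.7]
width: 0.817
finger_force: 0.0
```

Request:
apply_moves:
  increments:
    - {"tx": 3.0,"ty": 6.0,"tz": 3.0,"rx": 0.0,"ry": 0.0,"rz": 0.15,"gripper": 0.0}
    - {"tx": 5.5,"ty": 11.5,"tz": 3.0,"rx": 0.0,"ry": 0.0,"rz": 0.3,"gripper": 0.0}
    - {"tx": 8.0,"ty": 17.0,"tz": 3.0,"rx": 0.0,"ry": 0.0,"rz": 0.45,"gripper": 0.0}
    - {"tx": 10.5,"ty": 22.5,"tz": 3.0,"rx": 0.0,"ry": 0.0,"rz": 0.6,"gripper": 0.0}
    - {"tx": 13.5,"ty": 28.0,"tz": 3.0,"rx": 0.0,"ry": 0.0,"rz": 0.75,"gripper": 0.0}
    - {"tx": 16.5,"ty": 33.5,"tz": 3.0,"rx": 0.0,"ry": 0.0,"rz": 0.9,"gripper": 0.0}
    - {"tx": 19.0,"ty": 39.0,"tz": 3.0,"rx": 0.0,"ry": 0.0,"rz": 0.95,"gripper": 0.0}
    - {"tx": 22.0,"ty": 44.5,"tz": 3.0,"rx": 0.0,"ry": 0.0,"rz": 0.95,"gripper": 0.0}
    - {"tx": 24.8,"ty": 50.5,"tz": 3.0,"rx": 0.0,"ry": 0.0,"rz": 0.95,"gripper": 0.0}
    - {"tx": 24.8,"ty": 50.5,"tz": 3.0,"rx": 0.0,"ry": 0.0,"rz": 0.95,"gripper": 0.0}

```text
clock: 1.48
ee_pos: [480.6, -2.4, 330.2]
tool_rot: [-2.294, -2.144, 0.0]
contact_force: [-0.5, -0.8, -1.2]
width: -0.001
finger_force: 0.0
```

Request:
apply_moves:
  increments:
    - {"tx": 0.0,"ty": 0.0,"tz": -4.0,"rx": 0.0,"ry": 0.0,"rz": 0.0,"gripper": 0.0}
    - {"tx": 0.0,"ty": 0.0,"tz": -8.0,"rx": 0.0,"ry": 0.0,"rz": 0.0,"gripper": 0.0}
    - {"tx": 0.0,"ty": 0.0,"tz": -11.0,"rx": 0.0,"ry": 0.0,"rz": 0.0,"gripper": 0.0}
    - {"tx": 0.0,"ty": 0.0,"tz": -12.5,"rx": 0.0,"ry": 0.0,"rz": 0.0,"gripper": 0.0}
    - {"tx": 0.0,"ty": 0.0,"tz": -12.5,"rx": 0.0,"ry": 0.0,"rz": 0.0,"gripper": 0.0}

```text
clock: 2.1
ee_pos: [478.3, -6.6, 204.5]
tool_rot: [-2.302, -2.134, 0.004]
contact_force: [0.3, -0.1, -0.1]
width: 0.002
finger_force: 0.0
```

Request:
apply_moves:
  increments:
    - {"tx": -0.1,"ty": -0.8,"tz": 0.0,"rx": 0.0,"ry": 0.0,"rz": 0.0,"gripper": 0.0}
    - {"tx": -0.1,"ty": -1.3,"tz": 0.0,"rx": 0.0,"ry": 0.0,"rz": 0.0,"gripper": 0.0}
    - {"tx": -0.1,"ty": -1.8,"tz": 0.0,"rx": 0.0,"ry": 0.0,"rz": 0.0,"gripper": 0.0}
    - {"tx": -0.2,"ty": -2.3,"tz": 0.0,"rx": 0.0,"ry": 0.0,"rz": 0.0,"gripper": 0.0}
    - {"tx": -0.2,"ty": -2.8,"tz": 0.0,"rx": 0.0,"ry": 0.0,"rz": 0.0,"gripper": 0.0}
    - {"tx": -0.2,"ty": -3.3,"tz": 0.0,"rx": 0.0,"ry": 0.0,"rz": 0.0,"gripper": 0.0}
    - {"tx": -0.3,"ty": -3.8,"tz": 0.0,"rx": 0.0,"ry": 0.0,"rz": 0.0,"gripper": 0.0}
    - {"tx": -0.3,"ty": -4.2,"tz": 0.0,"rx": 0.0,"ry": 0.0,"rz": 0.0,"gripper": 0.0}

```text
clock: 3.1
ee_pos: [476.8, -48.1, 205.8]
tool_rot: [-2.302, -2.138, 0.0]
contact_force: [-0.6, 0.9, -0.2]
width: 0.003
finger_force: 0.3
```

Request:
apply_moves:
  increments:
    - {"tx": 0.0,"ty": -0.4,"tz": 0.0,"rx": 0.0,"ry": 0.0,"rz": 0.0,"gripper": 0.0}
    - {"tx": 0.0,"ty": -0.7,"tz": 0.0,"rx": 0.0,"ry": 0.0,"rz": 0.0,"gripper": 0.0}
    - {"tx": -0.1,"ty": -0.9,"tz": 0.0,"rx": 0.0,"ry": 0.0,"rz": 0.0,"gripper": 0.0}
    - {"tx": -0.1,"ty": -1.0,"tz": 0.0,"rx": 0.0,"ry": 0.0,"rz": 0.0,"gripper": 0.0}

```text
clock: 3.6
ee_pos: [476.7, -53.9, 205.9]
tool_rot: [-2.296, -2.136, -0.013]
contact_force: [3.1, 14.9, 1.1]
width: -0.007
finger_force: 7.6
```

Request:
apply_moves:
  increments:
    - {"tx": 0.0,"ty": 1.2,"tz": 0.0,"rx": 0.0,"ry": 0.0,"rz": 0.0,"gripper": 0.0}
    - {"tx": 0.0,"ty": 1.5,"tz": 4.0,"rx": 0.0,"ry": 0.0,"rz": 0.0,"gripper": 0.0}
    - {"tx": 0.0,"ty": 1.5,"tz": 9.0,"rx": 0.0,"ry": 0.0,"rz": 0.0,"gripper": 6.0}
    - {"tx": 0.5,"ty": 4.0,"tz": 13.0,"rx": 0.0,"ry": 0.0,"rz": 0.0,"gripper": 6.0}
    - {"tx": 1.0,"ty": 9.0,"tz": 13.0,"rx": 0.0,"ry": 0.0,"rz": 0.0,"gripper": 6.0}
    - {"tx": 1.5,"ty": 14.0,"tz": 13.0,"rx": 0.0,"ry": 0.0,"rz": 0.0,"gripper": 6.0}
    - {"tx": 2.0,"ty": 19.0,"tz": 13.0,"rx": 0.0,"ry": 0.0,"rz": 0.0,"gripper": 6.0}
    - {"tx": 2.5,"ty": 24.0,"tz": 13.0,"rx": 0.0,"ry": 0.0,"rz": 0.0,"gripper": 6.0}
    - {"tx": 2.9,"ty": 27.0,"tz": 13.0,"rx": 0.0,"ry": 0.0,"rz": 0.0,"gripper": 6.0}
    - {"tx": 2.9,"ty": 27.0,"tz": 13.0,"rx": 0.0,"ry": 0.0,"rz": 0.0,"gripper": 6.0}

```text
clock: 4.85
ee_pos: [505.0, 213.9, 335.4]
tool_rot: [2.298, 2.141, -0.001]
contact_force: [0.0, -0.8, 0.5]
width: 0.7
finger_force: 0.0
```

Run:
```python
from h import *
d,P=grab("scene"); cv2.imwrite("pics/s1.png",d["pixels"][100:350,130:450].repeat(2,0).repeat(2,1))
d,P=grab("top"); im=d["pixels"]; cv2.imwrite("pics/t1.png",im)
roi=np.zeros((384,512),bool); roi[148:272,182:310]=1; z=P[...,2]
rim=roi&(z>205)&(z<233)&(P[...,1]<45)
c=cv2.minAreaRect(P[rim][:,:2].astype(np.float32)); print(c)
```

```text
((479.913330078125, -18.536338806152344), (116.91053009033203, 277.992431640625), 86.90059661865234)
```

View pics/s1.png

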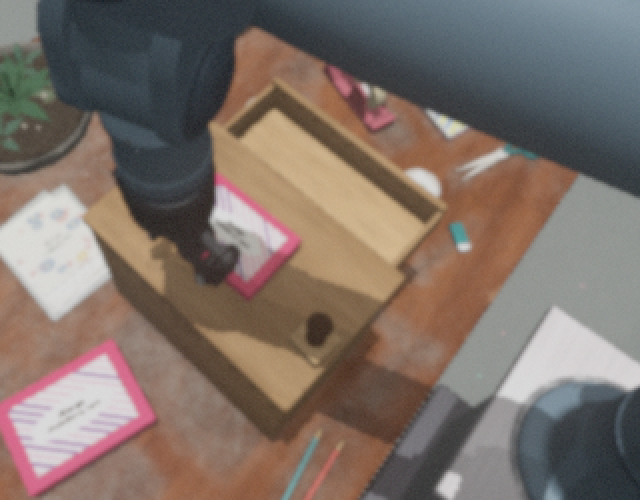

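Drawer is fully out (rim 117 mm past the lip, as expected); the fingers hang behind the box at (215,265) and the arm is clear of the stamp (320,335). Descending behind the box, then sweeping.

Request:
apply_moves:
  increments:
    - {"tx": 0.0,"ty": 0.0,"tz": -3.5,"rx": 0.0,"ry": 0.0,"rz": 0.0,"gripper": 6.0}
    - {"tx": 0.0,"ty": 0.0,"tz": -6.5,"rx": 0.0,"ry": 0.0,"rz": 0.0,"gripper": 6.0}
    - {"tx": 0.0,"ty": 0.0,"tz": -7.7,"rx": 0.0,"ry": 0.0,"rz": 0.0,"gripper": 6.0}
    - {"tx": 0.0,"ty": 0.0,"tz": -7.7,"rx": 0.0,"ry": 0.0,"rz": 0.0,"gripper": 6.0}

```text
clock: 5.45
ee_pos: [504.6, 211.2, 258.7]
tool_rot: [-2.303, -2.136, 0.002]
contact_force: [-0.6, -0.3, -0.0]
width: 0.703
finger_force: 0.0
```

Run:
```python
from h import *
d,P=grab("scene"); im=d["pixels"]; cv2.imwrite("pics/s2.png",cv2.resize(im[160:290,160:330],None,fx=4,fy=4,interpolation=cv2.INTER_CUBIC))
print(r.state()["ee_pos"],r.state()["contact_force"])
```

```text
[505.19435268 211.60637439 259.64566473] [-0.15741743  1.57893913  0.64996688]
```

View pics/s2.png

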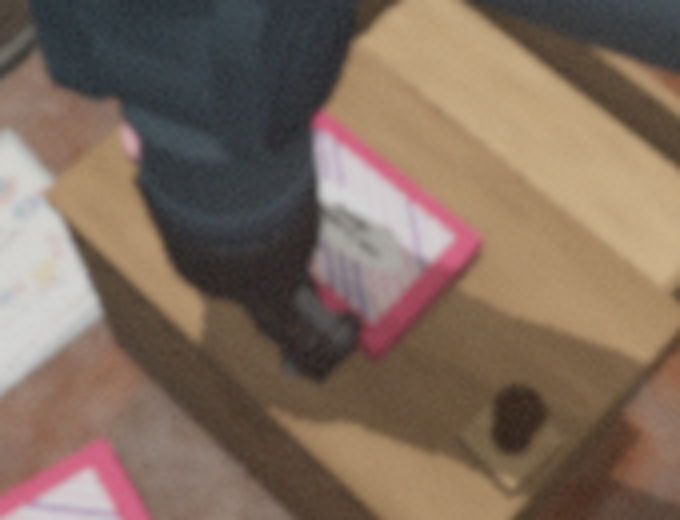

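Fingers are down behind the box's rear edge at (320,345), with the box still in place. Sweep now.

Request:
apply_moves:
  increments:
    - {"tx": -0.1,"ty": -1.0,"tz": 0.0,"rx": 0.0,"ry": 0.0,"rz": 0.0,"gripper": 6.0}
    - {"tx": -0.3,"ty": -3.5,"tz": 0.0,"rx": 0.0,"ry": 0.0,"rz": 0.0,"gripper": 6.0}
    - {"tx": -0.6,"ty": -8.0,"tz": 0.0,"rx": 0.0,"ry": 0.0,"rz": 0.0,"gripper": 6.0}
    - {"tx": -0.9,"ty": -12.8,"tz": 0.0,"rx": 0.0,"ry": 0.0,"rz": 0.0,"gripper": 6.0}
    - {"tx": -1.2,"ty": -17.3,"tz": 0.0,"rx": 0.0,"ry": 0.0,"rz": 0.0,"gripper": 6.0}
    - {"tx": -1.2,"ty": -17.3,"tz": 1.0,"rx": 0.0,"ry": 0.0,"rz": 0.0,"gripper": 6.0}
    - {"tx": -1.2,"ty": -17.3,"tz": 5.0,"rx": 0.0,"ry": 0.0,"rz": 0.0,"gripper": 6.0}
    - {"tx": -1.2,"ty": -17.3,"tz": 10.0,"rx": 0.0,"ry": 0.0,"rz": 0.0,"gripper": 6.0}

```text
clock: 6.5
ee_pos: [492.5, 39.5, 360.4]
tool_rot: [-2.302, -2.138, 0.0]
contact_force: [0.6, 0.9, 1.1]
width: 0.702
finger_force: 0.0
```

Run:
```python
from h import *
d,P=grab("scene"); im=d["pixels"]; cv2.imwrite("pics/s3.png",im[110:290,160:400].repeat(3,0).repeat(3,1))
hsv=cv2.cvtColor(im,cv2.COLOR_BGR2HSV); m=(hsv[...,0]>160)&(hsv[...,1]>120)&(P[...,2]>150)&(P[...,1]<60)
print(m.sum(),np.nanpercentile(P[m],[5,50,95],axis=0).round(1) if m.any() else 0)
```

```text
132 [[425.7 -35.7 190.6]
 [433.6 -10.7 194.6]
 [546.1  15.2 196.8]]
```

View pics/s3.png

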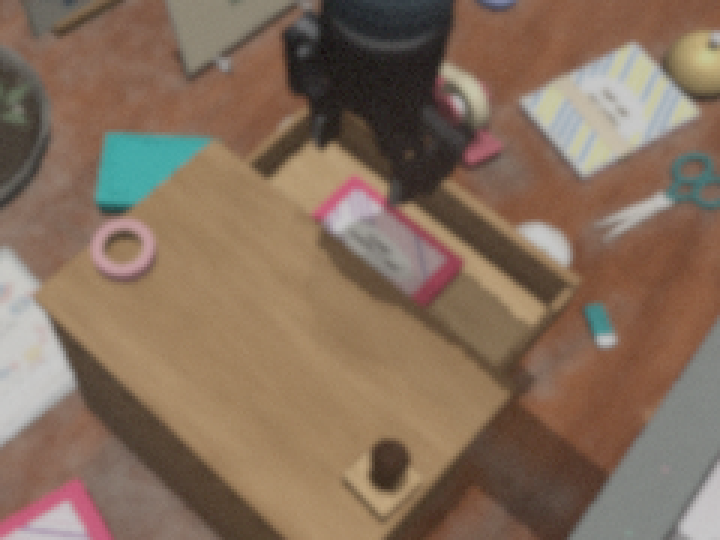

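The box (390,245) lies flat in the drawer: its top is at z ≈ 194, against an expected 193, and the tape roll (122,248) and stamp (385,480) are undisturbed. Next I go round in front of the knob with the tool tilted and the fingers shut.

Request:
apply_moves:
  increments:
    - {"tx": -0.4,"ty": -5.0,"tz": 0.0,"rx": 0.1,"ry": 0.0,"rz": 0.0,"gripper": 0.0}
    - {"tx": -0.9,"ty": -10.0,"tz": 0.0,"rx": 0.25,"ry": 0.0,"rz": 0.0,"gripper": 0.0}
    - {"tx": -1.4,"ty": -15.0,"tz": 0.0,"rx": 0.4,"ry": 0.0,"rz": 0.0,"gripper": 0.0}
    - {"tx": -1.9,"ty": -19.0,"tz": 0.0,"rx": 0.55,"ry": 0.0,"rz": 0.0,"gripper": 0.0}
    - {"tx": -1.9,"ty": -19.0,"tz": -4.0,"rx": 0.6,"ry": 0.0,"rz": 0.0,"gripper": 0.0}
    - {"tx": -1.9,"ty": -19.0,"tz": -9.0,"rx": 0.6,"ry": 0.0,"rz": 0.0,"gripper": 0.0}
    - {"tx": -1.9,"ty": -19.0,"tz": -14.0,"rx": 0.6,"ry": 0.0,"rz": 0.0,"gripper": 0.0}
    - {"tx": -1.9,"ty": -19.0,"tz": -17.8,"rx": 0.6,"ry": 0.0,"rz": 0.0,"gripper": 0.0}
    - {"tx": -1.9,"ty": -19.0,"tz": -17.8,"rx": 0.6,"ry": 0.0,"rz": 0.0,"gripper": 0.0}

```text
clock: 7.68
ee_pos: [473.2, -149.6, 179.6]
tool_rot: [-1.937, -1.798, -0.556]
contact_force: [-0.0, -0.8, 0.1]
width: 0.004
finger_force: 0.0
```

Run:
```python
from h import *
d,P=grab("scene"); a=d["pixels"][110:290,200:400].repeat(2,0).repeat(2,1)
d,P=grab("top"); b=d["pixels"][110:290,200:400].repeat(2,0).repeat(2,1)
cv2.imwrite("pics/s4.png",np.hstack([a,b]))
s=r.state(); print(s["ee_pos"],cv2.Rodrigues(np.array(s["tool_rot"]))[0][:,2])
```

```text
[ 474.6876938  -150.79675544  182.43322681] [ 0.00092272  0.5641715  -0.82565711]
```

View pics/s4.png

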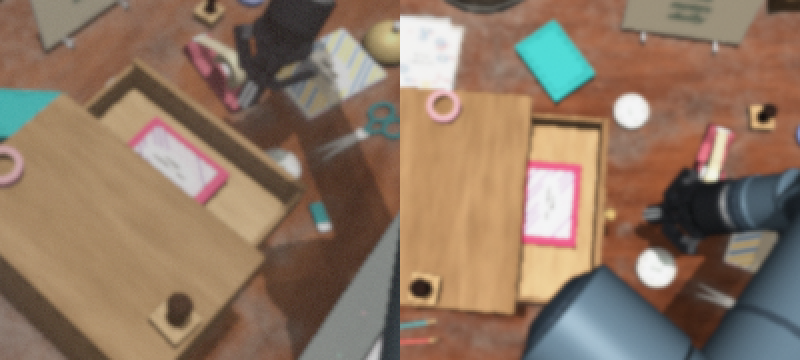

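Left and top views: the box lies flat, and the shut fingers at (655,213) line up with the knob at (611,213). Pushing gently.

Request:
apply_moves:
  increments:
    - {"tx": 0.0,"ty": 2.0,"tz": 0.0,"rx": 0.0,"ry": 0.0,"rz": 0.0,"gripper": 0.0}
    - {"tx": 0.0,"ty": 3.2,"tz": 0.0,"rx": 0.0,"ry": 0.0,"rz": 0.0,"gripper": 0.0}
    - {"tx": 0.0,"ty": 3.7,"tz": 0.0,"rx": 0.0,"ry": 0.0,"rz": 0.0,"gripper": 0.0}
    - {"tx": 0.0,"ty": 4.2,"tz": 0.0,"rx": 0.0,"ry": 0.0,"rz": 0.0,"gripper": 0.0}
    - {"tx": 0.1,"ty": 4.8,"tz": 0.0,"rx": 0.0,"ry": 0.0,"rz": 0.0,"gripper": 0.0}
    - {"tx": 0.1,"ty": 5.6,"tz": 0.0,"rx": 0.0,"ry": 0.0,"rz": 0.0,"gripper": 0.0}
    - {"tx": 0.2,"ty": 6.4,"tz": 0.0,"rx": 0.0,"ry": 0.0,"rz": 0.0,"gripper": 0.0}
    - {"tx": 0.3,"ty": 7.2,"tz": 0.0,"rx": 0.0,"ry": 0.0,"rz": 0.0,"gripper": 0.0}
    - {"tx": 0.3,"ty": 8.0,"tz": 0.0,"rx": 0.0,"ry": 0.0,"rz": 0.0,"gripper": 0.0}

```text
clock: 8.9
ee_pos: [477.1, -70.2, 180.9]
tool_rot: [-1.94, -1.801, -0.557]
contact_force: [-0.0, -0.3, -0.3]
width: 0.001
finger_force: 0.4
```

Request:
apply_moves:
  increments:
    - {"tx": 0.1,"ty": 0.8,"tz": 0.0,"rx": 0.0,"ry": 0.0,"rz": 0.0,"gripper": 0.0}
    - {"tx": 0.1,"ty": 1.6,"tz": 0.0,"rx": 0.0,"ry": 0.0,"rz": 0.0,"gripper": 0.0}
    - {"tx": 0.2,"ty": 2.4,"tz": 0.0,"rx": 0.0,"ry": 0.0,"rz": 0.0,"gripper": 0.0}
    - {"tx": 0.2,"ty": 3.2,"tz": 0.0,"rx": 0.0,"ry": 0.0,"rz": 0.0,"gripper": 0.0}
    - {"tx": 0.3,"ty": 4.0,"tz": 0.0,"rx": 0.0,"ry": 0.0,"rz": 0.0,"gripper": 0.0}
    - {"tx": 0.4,"ty": 4.8,"tz": 0.0,"rx": 0.0,"ry": 0.0,"rz": 0.0,"gripper": 0.0}
    - {"tx": 0.4,"ty": 5.6,"tz": 0.0,"rx": 0.0,"ry": 0.0,"rz": 0.0,"gripper": 0.0}
    - {"tx": 0.5,"ty": 6.4,"tz": 0.0,"rx": 0.0,"ry": 0.0,"rz": 0.0,"gripper": 0.0}
    - {"tx": 0.5,"ty": 7.0,"tz": 0.0,"rx": 0.0,"ry": 0.0,"rz": 0.0,"gripper": 0.0}
    - {"tx": 0.5,"ty": 7.4,"tz": 0.0,"rx": 0.0,"ry": 0.0,"rz": 0.0,"gripper": 0.0}

```text
clock: 10.15
ee_pos: [482.2, 3.5, 181.0]
tool_rot: [-1.94, -1.802, -0.558]
contact_force: [0.1, -0.7, -1.0]
width: -0.005
finger_force: 0.3
```

Request:
apply_moves:
  increments:
    - {"tx": 0.0,"ty": 0.4,"tz": 0.0,"rx": 0.0,"ry": 0.0,"rz": 0.0,"gripper": 0.0}
    - {"tx": 0.0,"ty": 0.7,"tz": 0.0,"rx": 0.0,"ry": 0.0,"rz": 0.0,"gripper": 0.0}
    - {"tx": 0.1,"ty": 1.0,"tz": 0.0,"rx": 0.0,"ry": 0.0,"rz": 0.0,"gripper": 0.0}
    - {"tx": 0.1,"ty": 1.2,"tz": 0.0,"rx": 0.0,"ry": 0.0,"rz": 0.0,"gripper": 0.0}

```text
clock: 10.65
ee_pos: [482.9, 15.3, 180.8]
tool_rot: [-1.94, -1.801, -0.557]
contact_force: [0.7, -0.3, 0.1]
width: -0.004
finger_force: 0.3
```

Request:
apply_moves:
  increments:
    - {"tx": 0.0,"ty": 0.2,"tz": 0.0,"rx": 0.0,"ry": 0.0,"rz": 0.0,"gripper": 0.0}
    - {"tx": 0.0,"ty": 0.4,"tz": 0.0,"rx": 0.0,"ry": 0.0,"rz": 0.0,"gripper": 0.0}
    - {"tx": 0.0,"ty": 0.4,"tz": 0.0,"rx": 0.0,"ry": 0.0,"rz": 0.0,"gripper": 0.0}

```text
clock: 11.02
ee_pos: [483.1, 16.2, 180.8]
tool_rot: [-1.945, -1.805, -0.552]
contact_force: [-3.7, -13.4, 4.2]
width: -0.001
finger_force: 6.8
```

Request:
apply_moves:
  increments:
    - {"tx": 0.0,"ty": -1.0,"tz": 0.0,"rx": 0.0,"ry": 0.0,"rz": 0.0,"gripper": 0.0}
    - {"tx": 0.0,"ty": -4.0,"tz": 0.0,"rx": 0.0,"ry": 0.0,"rz": 0.0,"gripper": 0.0}
    - {"tx": 0.0,"ty": -9.0,"tz": 0.0,"rx": 0.0,"ry": 0.0,"rz": 0.0,"gripper": 0.0}
    - {"tx": 0.0,"ty": -14.0,"tz": 2.0,"rx": 0.0,"ry": 0.0,"rz": 0.0,"gripper": 0.0}
    - {"tx": 0.0,"ty": -18.0,"tz": 5.0,"rx": 0.0,"ry": 0.0,"rz": 0.0,"gripper": 0.0}
    - {"tx": 0.0,"ty": -20.0,"tz": 8.0,"rx": 0.0,"ry": 0.0,"rz": 0.0,"gripper": 0.0}
    - {"tx": 0.0,"ty": -20.0,"tz": 8.0,"rx": 0.0,"ry": 0.0,"rz": 0.0,"gripper": 0.0}

```text
clock: 11.9
ee_pos: [484.0, -182.9, 262.1]
tool_rot: [-1.944, -1.802, -0.56]
contact_force: [0.8, 0.6, 0.1]
width: -0.0
finger_force: 0.0
```

Run:
```python
from h import *
d,P=grab("scene"); a=d["pixels"][110:310,170:370].repeat(2,0).repeat(2,1)
d,P=grab("top"); b=d["pixels"][110:310,180:380].repeat(2,0).repeat(2,1)
cv2.imwrite("pics/s5.png",np.hstack([a,b]))
z=P[...,2]; m=(z>165)&(z<240)&(P[...,1]<45)&(P[...,1]>-90)&(P[...,0]>340)&(P[...,0]<620); print(m.sum(), P[m].round()[:30].tolist())
```

```text
22 [[490.0, 37.0, 183.0], [490.0, 34.0, 187.0], [490.0, 31.0, 183.0], [487.0, 40.0, 187.0], [486.0, 37.0, 190.0], [486.0, 34.0, 192.0], [487.0, 31.0, 188.0], [484.0, 40.0, 183.0], [484.0, 37.0, 189.0], [483.0, 34.0, 193.0], [484.0, 31.0, 186.0], [475.0, 42.0, 240.0], [481.0, 40.0, 184.0], [481.0, 37.0, 186.0], [481.0, 34.0, 186.0], [481.0, 31.0, 184.0], [478.0, 40.0, 182.0], [478.0, 37.0, 184.0], [478.0, 34.0, 184.0], [478.0, 31.0, 186.0], [475.0, 37.0, 183.0], [475.0, 34.0, 183.0]]
```

View pics/s5.png

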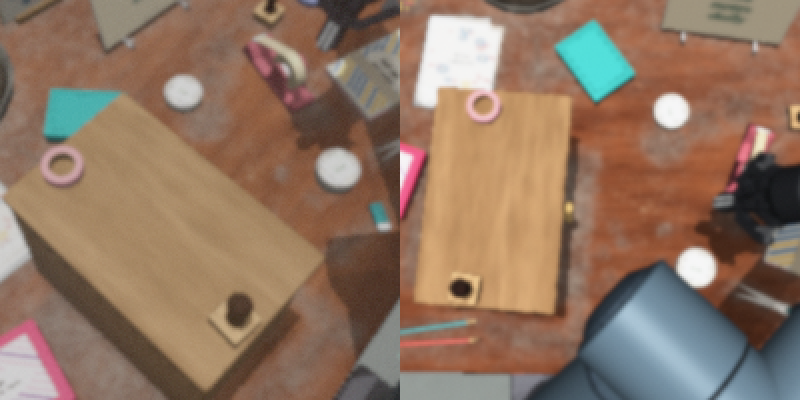

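The drawer is shut: only the knob at (569,209) shows past the lip, reaching y ≈ 30 as expected. The stamp, tape roll and table items are in place, and the arm is clear.

```bash
python3 -c "
from bench import r
print(r.finish_job())"
```

```text
the job is handed in; nothing more can be done
None
```

The job is handed in: the card box was seen lying flat in the top drawer before I pushed it fully shut, and the stamp, tape roll and table items looked undisturbed in the last pictures, at about 12 s of the 54 s allowed.

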